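# Clip the order card to its board

### The job

Take the spring clip out of its pocket and clip the white order card to the back board of the stand it is standing in: the jaws go over the open upright edge from the side, biting well over card and board together, and the clip is left sticking straight out, level, gripping both. The card stays standing in the stand, the other stand stays empty, and nothing else on the bench is knocked over or pushed aside.

Things in the scene. Friction and masses are not known exactly. Their poses are not given: they have to be found in the camera images.
- clip: steel spring clip of two mirrored arms on a pivot, 100 mm long, 22 mm high, 64 g, lying flat, hinge axis upright. Origin under the pivot; x points from tails to nose, z up. Starts on the table, tails inside the pocket, only the nose end (about 50 mm) sticking out. Nose: x = 22 to 46 mm, 18 mm wide when shut, flat parallel flanks.
- clip_tip (a point): middle of the jaw tip, 46 mm ahead of the pivot, 11 mm above the clip's underside; axes as the clip. Fully open, the rubber pads stand 27 mm apart here and 18 mm at their heel (x = 24 mm from the pivot); the throat is free back to x = 14 mm. Let go, the jaws snap shut and pinch with about 6 N.
- clip_tails (a point): middle between the tails where they are squeezed: 38 mm behind the pivot, 11 mm above the underside; axes as the clip. Shut, the tails splay, 49 mm wide here and 58 mm at their ends (52 mm behind the pivot). About 9 N on each here squeezes them to a hard stop, parallel and 28 mm wide: jaws fully open.
- jaw_left (a joint): half opening angle of the clip: 0 shut, 0.30 rad fully open, about 0.10 when closed on card and board (9 mm together). The other arm mirrors it.
- pocket: fixed grey sheet-steel pocket over the clip's tails: 78 mm wide (y), 61 mm deep (x), 30 mm high, roofed, closed at back and sides. Origin on the table under its middle; x points out of the open front, z up. Inside 72 mm wide, 27 mm high. The clip is drawn out straight along +x; its tails are clear after 55 mm.
- pocket_mouth (a point): middle of the pocket's open front, 29 mm ahead of its origin, 11 mm above the table
- stand: fixed stand holding the card. Origin on the table under the middle of its base (130 x 60 x 12 mm). Upright plywood board x = -60 to 60, y = 0 to 5 mm, top at 140 mm. The card stands between it and a lip: y = -5.5 to -9.5 mm, x = -35 to 60 mm, top at 47 mm. A post (16 mm in y, 142 mm high) closes the +x end; the upright edge at -x is open. z up.
- stand_edge (a point): on the open upright edge of the card's stand: x = -60 mm, y = 0 (where board and card meet), 85 mm above the table; axes as the stand, so +x points from the edge into the board
- card: stiff white plastic order card, 113 (x) x 4 (y) x 148 (z) mm, 70 g, standing loosely on the stand's base, taller than the board, against the -y face of the board, its -x edge level with the board's. Origin: middle of its lower edge; axes about as the stand. It may lean up to 3 mm off the board at mid height. Card and board together are 9 mm thick.
- empty_stand: fixed second stand of the same make with no card in it; leave it alone. Origin and axes as the other stand
- flat_tin: bystander, loose: closed food tin, 72 mm across, 45 mm high; origin under its middle. Leave it alone
- tall_carton: bystander, loose: upright cardboard carton, 55 x 75 mm, 110 mm high; origin under its middle. Leave it alone
- tape_roll: bystander, loose: roll of clear tape lying flat, 84 mm across, 25 mm high; origin under its middle. Leave it alone
- small_tin: bystander, loose: small closed tin, 52 mm across, 32 mm high; origin under its middle. Leave it alone
- jar: bystander, loose: closed jar, 64 mm across, 85 mm high; origin under its middle. Leave it alone
- side_carton: bystander, loose: cardboard carton, 70 x 60 mm, 80 mm high; origin under its middle. Leave it alone
- flat_carton: bystander, loose: flat pale carton, 40 (x) x 60 (y) mm, 22 mm high; origin under its middle. Leave it alone
Things that resemble listed ones, but are neither listed nor needed, are in the scene too. What is meant by the card is not blue, orange or turquoise, and is the larger of those in its own colour.

How it is judged:
At the end, for the whole second after the job is handed in: Clip at rest, pinching card and board together (over 1 N on each, jaw_left 0.075 to 0.17), tip 10 to 40 mm past the open edge and 30 to 135 mm above the table, lengthwise within 0.35 rad of the board; card on the stand base (lifted < 8 mm, lean < 0.1 rad, slid out < 12 mm), at rest (contact force between clip and card above 1 N and contact force between clip and stand above 1 N and value of joint jaw_left between 0.075 and 0.17 rad and x of clip_tip in the frame of stand_edge between 0.01 and 0.04 m and z of clip_tip in the frame of stand_edge between -0.055 and 0.05 m and angle between the x axis of clip and the x axis of stand, either way round below 0.35 rad and z of card in the frame of stand below 0.02 m and x of card in the frame of stand above -0.015 m and angle between card's own z axis and vertical below 0.1 rad and linear speed of each of clip, card below 0.02 m/s); the robot touches nothing.
It fails at once if a bystander is shoved more than 40 mm or knocked over (distance of any of flat_tin, tall_carton, tape_roll, small_tin, jar, side_carton, flat_carton from where it was at the start of the episode above 0.04 m or angle between any of flat_tin, tall_carton, tape_roll, small_tin, jar, side_carton, flat_carton's own z axis and vertical above 0.5 rad).
It fails at once if the card is pulled out of its stand (z of card in the frame of stand above 0.04 m).
It also fails if it takes over 54 s, if anything falls off the work surface, if the arm or the gripper's body presses on something with over 40 N, if the wrist force passes 120 N, or if a joint passes its speed limit or range.

### The arm

A 6-joint arm with a two-finger parallel gripper is mounted at the origin on the work surface. World frame = base frame: x ahead of the robot, y to its left, z up, the work surface at z = 0. Lengths are in m, angles in rad, forces in N, time in s.
With the tool pointing down it reaches from about 0.375 to 0.9 m from the base axis. Payload 3.1 kg.
Tool frame: the origin (TCP) lies at the very end of the fingers, on their centre line; the grasp point (between the pads) lies 19 mm behind it; z points along the fingers, y is the line along which they close (so a half turn about z gives the same grasp; the last joint's range is limited). The gripper opens to 87 mm and grips with 3 to 60 N. Pads are 19 mm wide; open, the fingers measure 117 mm over their backs; the gripper's body (75 mm by 190 mm) begins 51 mm behind the grasp point.
Start: joints at [-1.48, 0.527, 1.433, -0, 1.181, -0.178], TCP at [0.166, -0.603, 0.223] pointing down, gripper open.
Joint ranges: [-3.08, 3.08], [-0.75, 2.2], [0.22, 2.44], [-1.43, 4.57], [0, 2.65], [-2.85, 2.85]. Speed limits (rad/s): [2.79, 2.79, 3.14, 3.14, 3.14, 3.14].

### API

Orientations are given as a unit quaternion [x, y, z, w].
In Python, from rig import status, viewer, robot gives the robot as it stands.
- The arm moves only by the tool arm_command, never from a script. Its arguments are lists of equal length, an entry for each row: "delta_rot": the turn, a rotation vector about the tool's x, y, z in degrees, a list of three; "delta_pos": the shift along the tool's x, y, z in m, a list of three; "gripper": the closure, from -1 (fully open) to 1 (shut). In form: {"delta_rot": [[rx, ry, rz], ...], "delta_pos": [[dx, dy, dz], ...], "gripper": [gripper, ...]}. A call has 1 to 12 rows; each row is the pose to reach, as a shift and turn from the pose commanded when the call began, along the tool's axes at that moment; what a row does not reach only later rows make up. A row lasts 1/12 s, in which the tool goes at most 41.7 mm and 7.16 degrees, less where a joint would pass 70% of its speed; a pose out of reach is approached as far as the arm can. A call with a gripper value outside its range is refused whole. The fingers move at their own pace and stop on an object; "grip_force" is the grip in N (left out, the last holds). Time passes only in rows, so rows that repeat a pose let the fingers close. It gives the time, the measured TCP pose, the force, the opening and the grip force at its end, in the units of the state.
- status.get_obs(): the state, without advancing time (a new reading comes with each control period).
- viewer.camera(name): name is "scene" or "side" or "wrist"; returns a dict with "pixels" (420x560x3 uint8, blue, green, red), "fx", "fy", "cx", "cy" (pixels), "pose" (4x4, takes a point from camera to world coordinates); the wrist camera has in their place "mount" (4x4, takes a point from camera to tool coordinates, whose origin is the TCP and whose axes are the flange's). Camera axes: x right, y down, z forward; pixel columns grow to the right and rows downward; lengths in m; the calibration is good to about 2 mm. The wrist camera is an equidistant fisheye: a pixel r from the principal point sees the ray r / f radians off the axis. A picture is of the moment at which its call begins: read the wrist's pose just before it. There is no depth.
- robot.hand_in(): hands the job in; it is judged then, once.
The state is a dict: "time": time; "q": joint angles; "joint_velocities": joint speeds; "joint_torque": joint torques, N m; "position": TCP position; "tool_rot": TCP orientation; "ft_force": force on the tool from outside, world axes, zero at the start; "moment": the same for the moment, N m; "grip_width": finger opening in m; "grip_force": force on a finger pad.
Only numpy, scipy, OpenCV 4.12 (cv2) and the standard library are available. Lean on these libraries where they do the work, as an engineer would, in place of code of your own. Each camera call takes 0.05 s, during which the arm holds its last target. There are 200 camera calls.

## Working session

There is one attempt and no reset: what is moved stays moved. The work goes in short steps, Python scripts to look and compute and a tool call to move; the robot and the scene stay as the last step left them, time stands still between calls to the robot, and variables do not carry over. Pictures are saved under pics/ and viewed, at most 12 in all, crops included, and the job is handed in when it is done.

Besides the shell and the picture viewer there is one more tool, called after "Emit:" as name(argument=value, ...) on one line, values as JSON. arm_command: Moves the arm, as the interface text tells. Its arguments: {"type":"object","properties":{"delta_rot":{"type":"array","items":{"type":"array","items":{"type":"number"}}},"delta_pos":{"type":"array","items":{"type":"array","items":{"type":"number"}}},"gripper":{"type":"array","items":{"type":"number"}},"grip_force":{"type":"number"}},"required":["delta_rot","delta_pos","gripper"]}

```bash
mkdir -p pics; ls
cat > h.py <<'E'
import numpy as np, cv2
from scipy.spatial.transform import Rotation as R
from rig import status, viewer, robot
def T(o=None):
    o=o or status.get_obs(); M=np.eye(4); M[:3,:3]=R.from_quat(o['tool_rot']).as_matrix(); M[:3,3]=o['position']; return M
def ray(c,u,v):
    if 'pose' in c:
        d=np.array([(u-c['cx'])/c['fx'],(v-c['cy'])/c['fy'],1]); M=c['pose']
    else:
        a=np.array([(u-c['cx'])/c['fx'],(v-c['cy'])/c['fy']]); r=np.hypot(*a)+1e-12
        d=np.r_[a/r*np.sin(r),np.cos(r)]; M=c['W']
    d=M[:3,:3]@d; return M[:3,3],d/np.linalg.norm(d)
def plane(c,u,v,z):
    o,d=ray(c,u,v); return o+d*(z-o[2])/d[2]
def cam(n):
    W=T(); c=viewer.camera(n)
    if n=='wrist': c['W']=W@np.array(c['mount'])
    else: c['pose']=np.array(c['pose'])
    return c
def proj(c,p):
    M=np.linalg.inv(c.get('pose',c.get('W'))); q=M[:3,:3]@p+M[:3,3]
    if 'pose' in c: return c['cx']+c['fx']*q[0]/q[2],c['cy']+c['fy']*q[1]/q[2]
    r=np.hypot(q[0],q[1]);t=np.arctan2(r,q[2]);return c['cx']+c['fx']*t*q[0]/r,c['cy']+c['fy']*t*q[1]/r
E
python3 - <<'E'
from h import *
import pickle
for n in ['scene','side','wrist']:
    c=cam(n); pickle.dump(c,open(n+'.pkl','wb')); cv2.imwrite(f'pics/{n}0.png',cv2.resize(c['pixels'],(800,600)) if n!='wrist' else c['pixels'])
    print(n,np.round(c.get('pose',c.get('W')),3).tolist(),c['fx'],c['cx'],c['cy'])
print(status.get_obs())
E
```

```text
pics
scene [[0.296, 0.684, -0.666, 1.533], [0.955, -0.218, 0.2, -0.288], [-0.008, -0.696, -0.718, 1.106], [0.0, 0.0, 0.0, 1.0]] 513.166462774444 270.397147921248 207.93506344983152
side [[-0.713, -0.466, 0.524, 0.022], [-0.701, 0.467, -0.539, 0.642], [0.006, -0.752, -0.66, 0.863], [0.0, 0.0, 0.0, 1.0]] 443.5998636245278 279.74748106643125 206.62821992982907
wrist [[0.266, -0.927, -0.263, 0.238], [-0.964, -0.257, -0.071, -0.583], [-0.002, 0.272, -0.962, 0.384], [0.0, 0.0, 0.0, 1.0]] 325.19226210127806 286.95975168755336 209.35817268933107
{'time': 0.15, 'q': array([-1.48052326e+00,  5.28271054e-01,  1.43359699e+00,  1.84225945e-05,
        1.18139148e+00, -1.78479558e-01]), 'joint_velocities': array([ 0.0004227 , -0.00259643, -0.0037465 ,  0.00035383,  0.00039136,
       -0.00014972]), 'joint_torque': array([ 6.61487411e-04, -4.40432096e+01, -1.76842099e+01,  6.33360073e-02,
        5.52817318e-02, -9.30417445e-05]), 'position': array([ 0.16595082, -0.60199201,  0.2217886 ]), 'tool_rot': array([ 9.90985206e-01,  1.33968754e-01,  4.52558098e-05, -8.32249975e-04]), 'ft_force': array([ 1.14543745, -0.40945863,  0.86912566]), 'moment': array([-0.00455356, -0.03242833,  0.03322526]), 'grip_force': 0.0, 'grip_width': 0.0868496375234859}
```

View pics/scene0.png

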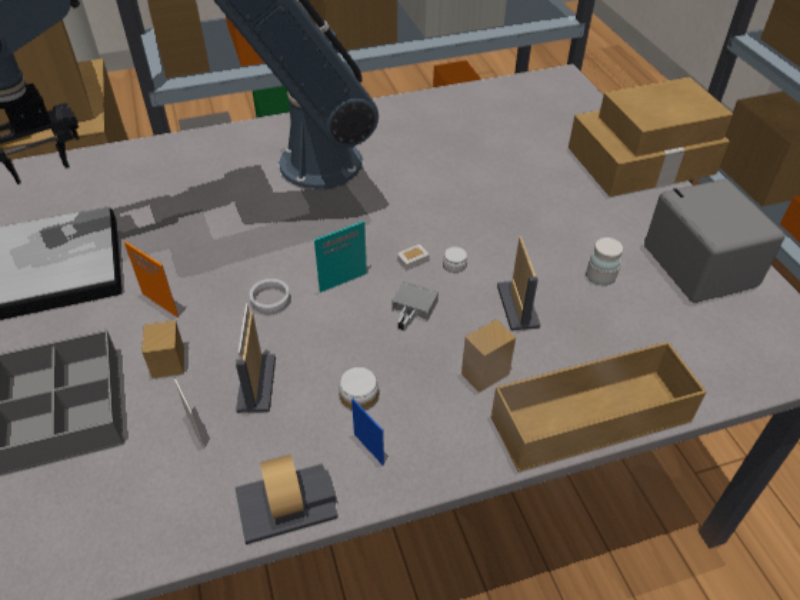

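View pics/side0.png

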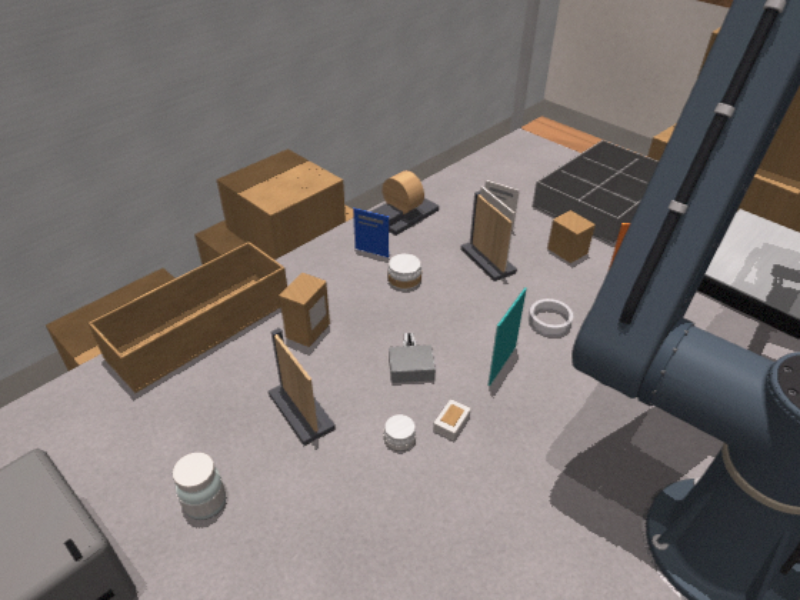

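The scene view shows the card's stand at (255,360) with the white card on its left. Its post faces the camera and its open edge faces the robot. The pocket is at (415,298), the clip nose at (404,322), and the empty stand at (520,290). The side view agrees: stand (490,235), pocket (412,362), clip nose (409,338), teal card (507,335).

Run:
```python
from h import *
import pickle
s=pickle.load(open('scene.pkl','rb')); d=pickle.load(open('side.pkl','rb'))
def P(c,u,v,z): return np.round(plane(c,u*.7,v*.7,z),3)[:2]
print('pocket roof scene',[P(s,u,v,.03) for u,v in [(404,283),(438,291),(431,312),(393,301)]])
print('pocket roof side',[P(d,u,v,.03) for u,v in [(390,348),(433,346),(435,374),(391,376)]])
print('nose',P(s,402,325,.02),P(d,408,334,.02))
print('base scene',[P(s,u,v,.012) for u,v in [(237,405),(269,407),(275,355)]])
print('base side',[P(d,u,v,.012) for u,v in [(462,245),(497,276),(515,267)]])
print('card top',P(s,249,307,.16),P(s,241,337,.16),P(d,513,214,.16),P(d,480,188,.16))
for n,su,du,z in [('tape',(269,296),(551,317),.02),('teal',(345,283),(492,380),0),('tin',(359,384),(404,265),.045),('flatc',(413,256),(453,415),.022),('smalltin',(455,255),(399,425),.03),('carton',(489,335),(305,290),.11)]: print(n,P(s,*su,z),P(d,*du,z))
```

```text
pocket roof scene [array([0.507, 0.059]), array([0.55 , 0.118]), array([0.602, 0.085]), array([0.549, 0.021])]
pocket roof side [array([0.594, 0.078]), array([0.542, 0.019]), array([0.493, 0.067]), array([0.545, 0.124])]
nose [0.609 0.021] [0.603 0.021]
base scene [array([ 0.697, -0.323]), array([ 0.719, -0.269]), array([ 0.602, -0.234])]
base side [array([ 0.718, -0.273]), array([ 0.595, -0.242]), array([ 0.587, -0.294])]
card top [ 0.605 -0.264] [ 0.671 -0.289] [ 0.592 -0.263] [ 0.699 -0.292]
tape [ 0.449 -0.216] [ 0.438 -0.209]
teal [ 0.44  -0.052] [ 0.428 -0.016]
tin [ 0.743 -0.104] [ 0.732 -0.1  ]
flatc [0.426 0.106] [0.416 0.107]
smalltin [0.459 0.191] [0.461 0.189]
carton [0.756 0.137] [0.752 0.138]
```

Emit:
arm_command(delta_rot=[[0,0,-7],[0,0,-14],[0,0,-21],[0,0,-28],[0,0,-35],[0,0,-42],[0,0,-49],[0,0,-56],[0,0,-63],[0,0,-70],[0,0,-77],[0,0,-84]], delta_pos=[[0.02,-0.017,0],[0.05,-0.042,0],[0.08,-0.067,0],[0.11,-0.092,0],[0.14,-0.118,0],[0.17,-0.143,0],[0.2,-0.168,0],[0.23,-0.193,0],[0.26,-0.218,0],[0.29,-0.243,0],[0.32,-0.269,0],[0.35,-0.294,0]], gripper=[-1,-1,-1,-1,-1,-1,-1,-1,-1,-1,-1,-1])

```text
time: 1.15
position: [0.4259, -0.2242, 0.2225]
tool_rot: [0.645, 0.765, 0.0, -0.0]
ft_force: [1.5, -0.3, 0.3]
grip_width: 0.0874
grip_force: 0.0
```

```bash
cat > snap.py <<'E'
from h import *
import pickle,sys
n,f=sys.argv[1],sys.argv[2]
c=cam(n); pickle.dump(c,open(f+'.pkl','wb')); cv2.imwrite(f'pics/{f}.png',c['pixels'])
o=status.get_obs(); print(round(o['time'],2),np.round(o['position'],4),np.round(T(o)[:3,:3],4).tolist(),o['grip_width'],np.round(o['ft_force'],1))
E
python3 snap.py wrist w1
```

```text
1.2 [ 0.4287 -0.2181  0.2225] [[-0.1774, 0.9841, 0.0022], [0.9841, 0.1774, 0.0052], [0.0047, 0.0031, -1.0]] 0.08689976623316852 [ 1.7  2.3 -0.4]
```

View pics/w1.png

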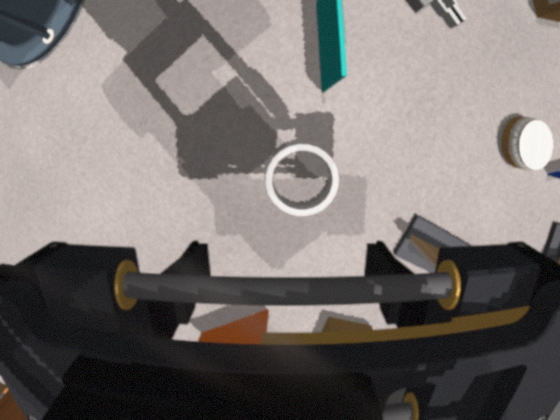

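Only a corner of the stand base is in view, at about (430,240), with the tape roll at (302,180) and the clip nose at (450,10). I'll go on to a viewing pose over the clip.

Emit:
arm_command(delta_rot=[[0,0,-5],[0,0,-10],[0,0,-15],[0,0,-20],[0,0,-25],[0,0,-30],[0,0,-35],[0,0,-40],[0,0,-40],[0,0,-40],[0,0,-40],[0,0,-40]], delta_pos=[[0.018,0.025,0],[0.036,0.052,0],[0.054,0.078,0],[0.072,0.104,0],[0.09,0.13,0],[0.108,0.156,0],[0.126,0.182,0],[0.144,0.208,0.01],[0.16,0.232,0.02],[0.174,0.252,0.03],[0.174,0.252,0.03],[0.174,0.252,0.03]], gripper=[-1,-1,-1,-1,-1,-1,-1,-1,-1,-1,-1,-1])

```text
time: 2.2
position: [0.6452, -0.0124, 0.1911]
tool_rot: [0.346, 0.938, -0.0, -0.001]
ft_force: [0.4, 0.4, 0.5]
grip_width: 0.0872
grip_force: 0.0
```

```bash
python3 snap.py wrist w2
```

```text
2.25 [ 0.6449 -0.0133  0.1918] [[-0.7597, 0.6503, -0.002], [0.6503, 0.7597, -0.0002], [0.0014, -0.0014, -1.0]] 0.0867536773622172 [-0.9 -0.6 -0.5]
```

View pics/w2.png

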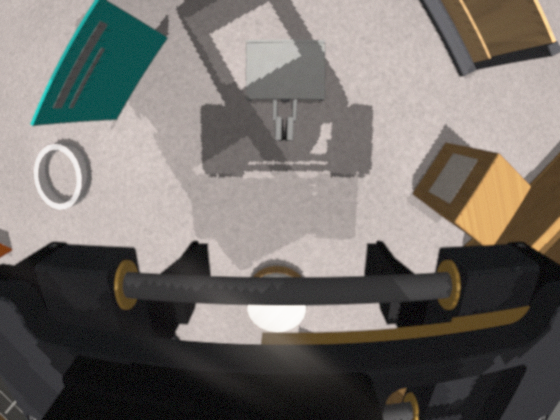

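The pocket roof shows at (246–326, 42–100) and the clip nose at (285,100–140), pointing straight down the picture. I'll cast those pixels to planes.

Run:
```python
from h import *
import pickle
c=pickle.load(open('w2.pkl','rb'))
p={k:plane(c,u,v,z)[:2] for k,u,v,z in [('bl',246,42,.03),('br',325,42,.03),('fr',326,100,.03),('fl',247,101,.03),('tipL',277,139,.02),('tipR',295,139,.02),('noseL',275,115,.02),('noseR',296,115,.02)]}
for k in p: print(k,np.round(p[k],4))
f=p['fr']-p['fl']; print('front w',np.linalg.norm(f),'depth',np.linalg.norm(p['fl']-p['bl']),'yaw',np.degrees(np.arctan2(f[1],f[0]))-90, )
print('centre',sum(p[k] for k in['bl','br','fr','fl'])/4,'tip',(p['tipL']+p['tipR'])/2,'nose',(p['noseL']+p['noseR'])/2)
```

```text
bl [0.5017 0.0563]
br [0.5522 0.1153]
fr [0.598  0.0775]
fl [0.5484 0.0178]
tipL [0.5969 0.0147]
tipR [0.6088 0.0287]
noseL [0.5769 0.0292]
noseR [0.5907 0.0454]
front w 0.07757520423028805 depth 0.060522995643936955 yaw -39.73076253545045
centre [0.55010803 0.06674439] tip [0.60288163 0.02171222] nose [0.58381494 0.03731129]
```

Emit:
arm_command(delta_rot=[[0,0,0],[0,0,0],[0,0,0],[0,0,0],[0,0,0],[0,0,0],[0,0,0],[0,0,0],[0,0,0],[0,0,0],[0,0,0],[0,0,0]], delta_pos=[[0.03,0,0.02],[0.062,0,0.05],[0.062,0,0.08],[0.062,0,0.11],[0.062,0,0.14],[0.062,0,0.165],[0.062,0,0.18],[0.062,0,0.187],[0.062,0,0.187],[0.062,0,0.187],[0.062,0,0.187],[0.062,0,0.187]], gripper=[-1,-1,-1,-1,-1,-1,-1,-1,-1,1,1,1], grip_force=20)

```text
time: 3.25
position: [0.5996, 0.0266, 0.0072]
tool_rot: [0.347, 0.938, 0.0, 0.001]
ft_force: [-0.1, 0.7, -1.1]
grip_width: 0.0744
grip_force: 0.0
```

Emit:
arm_command(delta_rot=[[0,0,0],[0,0,0],[0,0,0],[0,0,0],[0,0,0],[0,0,0]], delta_pos=[[0,0,0],[0,0,0],[0,0,0],[0,0,0],[0,0,0],[0,0,0]], gripper=[1,1,1,1,1,1])

```text
time: 3.75
position: [0.5985, 0.0271, 0.0056]
tool_rot: [0.347, 0.938, -0.0, -0.0]
ft_force: [-0.5, 0.4, -0.3]
grip_width: 0.0347
grip_force: 0.0
```

```bash
python3 snap.py wrist w3
```

```text
3.8 [0.5985 0.0271 0.0055] [[-0.7594, 0.6507, -0.0001], [0.6507, 0.7594, 0.0], [0.0001, -0.0, -1.0]] 0.03087085759675289 [-0.7 -0.2  0.2]
```

Emit:
arm_command(delta_rot=[[0,0,0],[0,0,0],[0,0,0],[0,0,0],[0,0,0],[0,0,0],[0,0,0],[0,0,0],[0,0,0],[0,0,0],[0,0,0],[0,0,0]], delta_pos=[[0,0,0],[0,0,0],[0,0,0],[-0.005,0,0],[-0.015,0,0],[-0.025,0,0],[-0.035,0,0],[-0.045,0,0],[-0.055,0,0],[-0.065,0,0],[-0.075,0,0],[-0.08,0,0]], gripper=[1,1,1,1,1,1,1,1,1,1,1,1])

```text
time: 4.8
position: [0.6611, -0.0266, 0.0057]
tool_rot: [0.347, 0.938, 0.0, 0.001]
ft_force: [0.4, 0.2, -0.4]
grip_width: 0.0176
grip_force: 20.0
```

```bash
python3 -c "
from h import *;o=status.get_obs();print(o['time'],o['position'],o['grip_width'],o['grip_force'],o['ft_force'])"
```

```text
4.8 [ 0.66113663 -0.02655741  0.00566103] 0.017591620898757578 19.988344609737396 [ 0.35231662  0.23494173 -0.35081996]
```

Emit:
arm_command(delta_rot=[[0,0,0],[0,0,0],[0,0,0],[0,0,0],[0,0,0],[0,0,0],[0,0,0],[0,0,0],[0,0,0],[0,0,0],[0,0,0],[0,0,0]], delta_pos=[[0,0,0],[0,0,0],[0,0,0],[0,0,0],[0,0,-0.02],[0,0,-0.05],[-0.01,0,-0.08],[-0.03,0,-0.11],[-0.05,0,-0.13],[-0.05,0,-0.13],[-0.05,0,-0.13],[-0.05,0,-0.13]], gripper=[-1,-1,-1,-1,-1,-1,-1,-1,-1,-1,-1,-1])

```text
time: 5.8
position: [0.6951, -0.0565, 0.1341]
tool_rot: [0.347, 0.938, -0.0, -0.002]
ft_force: [-0.7, 0.3, -0.1]
grip_width: 0.0847
grip_force: 0.0
```

```bash
python3 snap.py wrist w4
```

```text
5.85 [ 0.6946 -0.0562  0.1334] [[-0.7596, 0.6504, -0.0055], [0.6504, 0.7596, 0.0016], [0.0052, -0.0023, -1.0]] 0.08559531588643479 [ 0.4 -0.1  0. ]
```

View pics/w4.png

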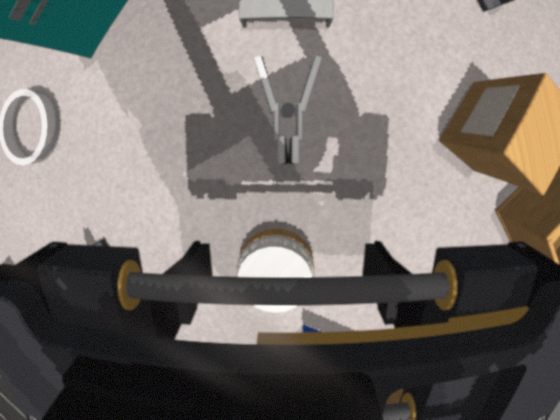

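The clip is clear of the pocket, with its pivot at (288,110), tail ends at (260,58) and (318,58), and tip at (288,163).

Run:
```python
from h import *
import pickle
c=pickle.load(open('w4.pkl','rb'))
P=lambda u,v:plane(c,u,v,.021)[:2]
pv=P(288,110);tl=P(260,58);tr=P(318,58);tip=P(288.5,163)
t=(tl+tr)/2;d=tip-t;yaw=np.arctan2(d[1],d[0]);print(pv,tl,tr,tip,'len',np.linalg.norm(d),'splay',np.linalg.norm(tl-tr),np.degrees(yaw))
u=d/np.linalg.norm(d)
print('tails pt from tip',tip-.084*u,'from pivot',pv-.038*u,'from tail ends',t+.014*u)
```

```text
[ 0.63264333 -0.00258539] [0.58328244 0.00891331] [0.6146593  0.04572263] [ 0.66718698 -0.03154649] len 0.09010250920054062 splay 0.04836768831264418 -40.79128546401887
tails pt from tip [0.60359104 0.02333117] from pivot [0.60387374 0.02224021] from tail ends [0.60957019 0.01817169]
```

Emit:
arm_command(delta_rot=[[0,0,0],[0,0,0],[0,0,0],[0,0,0],[0,0,0],[0,0,0],[0,0,0],[0,0,0],[0,0,0],[0,0,0],[0,0,0],[0,0,0]], delta_pos=[[0.03,0.001,0],[0.06,0.001,0],[0.09,0.001,0.01],[0.12,0.001,0.03],[0.12,0.001,0.06],[0.12,0.001,0.09],[0.12,0.001,0.115],[0.12,0.001,0.128],[0.12,0.001,0.132],[0.12,0.001,0.132],[0.12,0.001,0.132],[0.12,0.001,0.132]], gripper=[-1,-1,-1,-1,-1,-1,-1,-1,-1,-1,1,1], grip_force=25)

```text
time: 6.85
position: [0.6071, 0.0213, 0.004]
tool_rot: [0.347, 0.938, 0.0, 0.0]
ft_force: [0.3, 0.1, -0.5]
grip_width: 0.08
grip_force: 0.0
```

Emit:
arm_command(delta_rot=[[0,0,0],[0,0,0],[0,0,0],[0,0,0],[0,0,0],[0,0,0],[0,0,0],[0,0,0],[0,0,0],[0,0,0],[0,0,0],[0,0,0]], delta_pos=[[0,0,0],[0,0,0],[0,0,0],[0,0,0],[0,0,0],[0,0,0],[0,0,0],[0,0,0],[0,0,0],[0,0,0],[0,0,0],[0,0,0]], gripper=[1,1,1,1,1,1,1,1,1,1,1,1])

```text
time: 7.85
position: [0.6066, 0.0213, 0.0039]
tool_rot: [0.347, 0.938, -0.0, -0.0]
ft_force: [-2.8, 0.2, 5.2]
grip_width: 0.027
grip_force: 25.0
```

```bash
python3 -c "
from h import *;o=status.get_obs();print(o['time'],o['position'],o['grip_width'],o['grip_force'],o['ft_force'])"
```

```text
7.85 [0.60655004 0.02131927 0.00392265] 0.02703553035891524 24.96844857931137 [-2.78311972  0.17812251  5.15012311]
```

Emit:
arm_command(delta_rot=[[0,0,0],[0,0,0],[0,0,0],[0,0,0],[0,0,0],[0,0,-4],[0,0,-8],[0,0,-12],[0,0,-16],[0,0,-20],[0,0,-24],[0,0,-24]], delta_pos=[[0,0,-0.015],[0,0,-0.04],[0,0,-0.07],[0,0,-0.1],[0,0,-0.13],[-0.01,-0.015,-0.16],[-0.025,-0.03,-0.18],[-0.04,-0.05,-0.196],[-0.055,-0.07,-0.196],[-0.065,-0.085,-0.196],[-0.074,-0.096,-0.196],[-0.074,-0.096,-0.196]], gripper=[1,1,1,1,1,1,1,1,1,1,1,1])

```text
time: 8.85
position: [0.6006, -0.1029, 0.1993]
tool_rot: [0.145, 0.989, -0.001, 0.001]
ft_force: [0.7, -0.6, -0.3]
grip_width: 0.0272
grip_force: 24.9
```

```bash
python3 snap.py wrist w5; python3 snap.py side s5;python3 snap.py scene c5; python3 -c "
import cv2
a=cv2.imread('pics/c5.png')[195:300,130:260];b=cv2.imread('pics/s5.png')[120:230,300:430]
a=cv2.resize(a[:105,:130],(390,315),interpolation=2);b=cv2.resize(b[:105],(390,315),interpolation=2)
w=cv2.imread('pics/w5.png');w=w[:285]
o=cv2.vconcat([cv2.resize(w,(560,285)),cv2.copyMakeBorder(cv2.resize(cv2.hconcat([a,b]),(560,226)),0,0,0,0,0)]);cv2.imwrite('pics/m5.png',o)"
```

```text
8.9 [ 0.6004 -0.1011  0.1991] [[-0.9572, 0.2896, 0.0], [0.2896, 0.9572, 0.0], [-0.0, 0.0001, -1.0]] 0.026953562039986587 [-0.2  0.3 -1.2]
8.95 [ 0.6002 -0.0999  0.199 ] [[-0.9574, 0.2888, -0.0006], [0.2888, 0.9574, 0.0008], [0.0007, 0.0006, -1.0]] 0.027346718577253997 [ 0.6  0.2 -0.8]
9.0 [ 0.6002 -0.0991  0.199 ] [[-0.9578, 0.2875, -0.0008], [0.2875, 0.9578, 0.0009], [0.001, 0.0007, -1.0]] 0.02668074253592134 [-0.1 -0.8 -0.5]
```

View pics/m5.png

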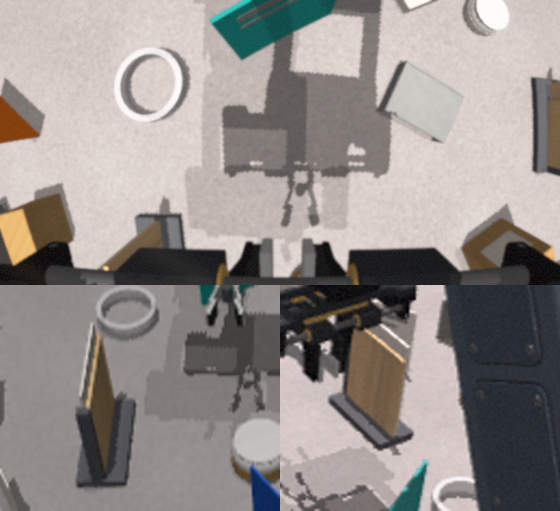

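The wrist view shows only the stand's end at (160,240). The scene and side crops show the card standing close against the board, with the open edge toward the robot. I'll look straight down on the open edge from above.

Emit:
arm_command(delta_rot=[[0,0,0],[0,0,0],[0,0,0],[0,0,0],[0,0,0],[0,0,0],[0,0,0],[0,0,0],[0,0,0],[0,0,0],[0,0,0],[0,0,0]], delta_pos=[[0,0,-0.03],[0,0,-0.06],[-0.023,-0.024,-0.06],[-0.046,-0.048,-0.06],[-0.069,-0.073,-0.06],[-0.092,-0.098,-0.06],[-0.115,-0.123,-0.06],[-0.13,-0.14,-0.06],[-0.138,-0.147,-0.06],[-0.138,-0.147,-0.06],[-0.138,-0.147,-0.06],[-0.138,-0.147,-0.06]], gripper=[1,1,1,1,1,1,1,1,1,1,1,1])

```text
time: 10.0
position: [0.6904, -0.2779, 0.259]
tool_rot: [0.144, 0.99, 0.001, -0.001]
ft_force: [-0.6, -0.3, -0.1]
grip_width: 0.0272
grip_force: 24.9
```

```bash
python3 snap.py wrist w6; python3 -c "
import cv2
a=cv2.imread('pics/w6.png')[60:300,170:410]
cv2.imwrite('pics/w6c.png',cv2.resize(a,(600,600),interpolation=cv2.INTER_CUBIC))"
```

```text
10.05 [ 0.6904 -0.2779  0.2594] [[-0.9587, 0.2843, -0.0011], [0.2843, 0.9587, 0.0011], [0.0013, 0.0008, -1.0]] 0.026936291103428347 [ 0.6 -0.2 -0.7]
```

View pics/w6c.png

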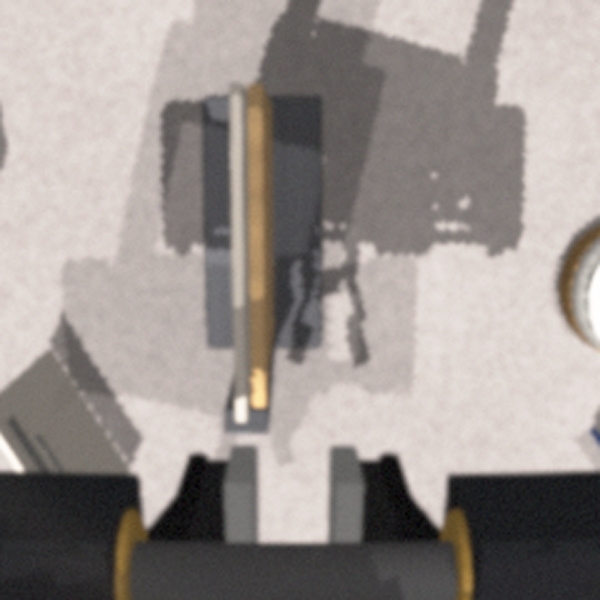

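From above: the card top runs from (238,86) to (241,420) in the crop, the board top from (256,86) to (259,400), and the base spans (207–322, 97–347). The open edge is at the top of the picture.

Run:
```python
from h import *
import pickle
c=pickle.load(open('w6.pkl','rb'))
P=lambda u,v,z:plane(c,170+u/2.5,60+v/2.5,z)[:2]
def an(a,b): d=b-a; return np.round(np.degrees(np.arctan2(d[1],d[0])),1),np.round(np.linalg.norm(d),4)
ca,cb=P(238,86,.16),P(241,421,.16); ba,bb=P(257,88,.14),P(259,405,.14)
print('card',ca,cb,an(ca,cb)); print('board',ba,bb,an(ba,bb))
q=[P(u,v,.012) for u,v in [(207,97),(322,97),(322,347),(207,347)]]
print('base',an(q[0],q[3]),an(q[1],q[2]),an(q[0],q[1]),'centre',sum(q)/4)
yaw=np.radians(an(q[0],q[3])[0]); 
for yd in (-16.5,):
    y=np.radians(yd); R2=np.array([[np.cos(y),-np.sin(y)],[np.sin(y),np.cos(y)]])
    ctr=sum(q)/4; print('edge from base',ctr+R2@[-.06,0])
    for n,p in [('card',ca),('cardend',cb),('board',ba),('boardend',bb)]: print(n,R2.T@(p-ctr))
```

```text
card [ 0.59457868 -0.26784989] [ 0.70107909 -0.29966619] (np.float64(-16.6), np.float64(0.1112))
board [ 0.5952696  -0.26265959] [ 0.7033231  -0.29474437] (np.float64(-16.5), np.float64(0.1127))
base (np.float64(-17.4), np.float64(0.1283)) (np.float64(-16.2), np.float64(0.1279)) (np.float64(73.1), np.float64(0.057)) centre [ 0.65085635 -0.28124278]
edge from base [ 0.59332717 -0.26420186]
card [-0.05776393 -0.00314235]
cardend [ 0.05338709 -0.00340069]
board [-0.05857558  0.00203045]
boardend [0.05414081 0.00195578]
```

Emit:
arm_command(delta_rot=[[0,0,0],[0,0,0],[0,0,0],[0,0,0],[0,0,0],[0,0,0],[0,0,0],[0,0,0],[0,0,0],[0,0,0],[0,0,0],[0,0,0]], delta_pos=[[0.03,-0.004,0],[0.065,-0.009,0],[0.1,-0.014,0],[0.135,-0.014,0],[0.17,-0.014,0],[0.2,-0.014,0],[0.217,-0.014,0.015],[0.217,-0.014,0.055],[0.217,-0.014,0.095],[0.217,-0.014,0.13],[0.217,-0.014,0.156],[0.217,-0.014,0.156]], gripper=[1,1,1,1,1,1,1,1,1,1,1,1])

```text
time: 11.05
position: [0.4754, -0.2279, 0.0996]
tool_rot: [0.144, 0.99, 0.003, -0.005]
ft_force: [-0.8, 0.0, -1.1]
grip_width: 0.0268
grip_force: 24.9
```

```bash
python3 snap.py wrist w7; python3 snap.py scene c7; python3 snap.py side s7; python3 -c "
import cv2
w=cv2.imread('pics/w7.png')[120:420,140:440]
a=cv2.imread('pics/c7.png')[150:300,100:250];b=cv2.imread('pics/s7.png')[90:240,290:440]
f=lambda i:cv2.resize(i,(400,400),interpolation=2)
cv2.imwrite('pics/m7.png',cv2.hconcat([f(a),f(b)]))"
```

```text
11.1 [ 0.477  -0.2292  0.102 ] [[-0.9586, 0.2847, -0.0048], [0.2847, 0.9586, 0.0038], [0.0057, 0.0023, -1.0]] 0.0272741806112828 [ 0.1 -0.1 -1. ]
11.15 [ 0.4786 -0.2305  0.1038] [[-0.9586, 0.2847, -0.001], [0.2847, 0.9586, 0.0009], [0.0012, 0.0005, -1.0]] 0.027146922493869713 [ 0.5 -0.1 -0.5]
11.2 [ 0.4796 -0.2314  0.1049] [[-0.9586, 0.2848, 0.0017], [0.2848, 0.9586, -0.0013], [-0.002, -0.0007, -1.0]] 0.02710916521737836 [-0.1 -0.8 -1.2]
```

View pics/m7.png

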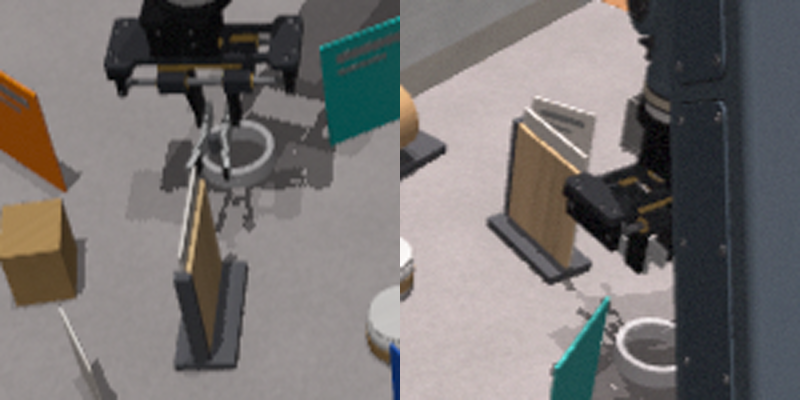

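Scene panel: the open jaws point at the card, with tips at (193,165) and (227,180) in the crop, and the clip looks level. I'll check that against the predicted positions.

Run:
```python
from h import *
import pickle
c=pickle.load(open('c7.pkl','rb'))
o=status.get_obs();print(o['position'],np.degrees(np.arctan2(*T(o)[[1,0],0])))
u=np.array([.9588,-.284,0]);n=np.array([.284,.9588,0]);g=np.array(o['position'])
f=lambda p:np.round((np.array(proj(c,p))-[100,150])*2.667)
E=np.array([.594,-.264,0])
for s in(-.0155,.0155):
  for h in(0,.022): print('tip',s,h,f(g+.081*u+n*s-[0,0,.004]+[0,0,h]))
print('card top',f(E-.002*n+[0,0,.16]),'end',f(E-.002*n+.113*u+[0,0,.16]),'board top R',f(E+.005*n+[0,0,.14]))
print('tip->edge',(E-g-.081*u)@u,(E-g)@n)
# view of crop detail
im=c['pixels'][180:232,160:200];cv2.imwrite('pics/c7z.png',cv2.resize(im,(600,780)[:2] if 0 else (460,598),interpolation=cv2.INTER_CUBIC))
```

```text
[ 0.47961409 -0.23138767  0.1049191 ] 163.4521918481489
tip -0.0155 0 [193. 179.]
tip -0.0155 0.022 [190. 164.]
tip 0.0155 0 [224. 178.]
tip 0.0155 0.022 [221. 163.]
card top [194. 165.] end [179. 256.] board top R [205. 180.]
tip->edge 0.03793888197678472 0.0012168961234508622
```

View pics/c7z.png

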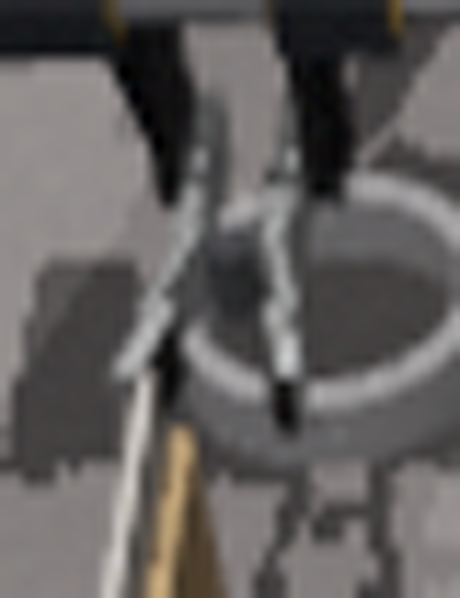

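The predictions match to about a pixel. The jaws straddle the edge, roughly centred, and the tip is 38 mm short of it. I'll advance 60 mm.

Emit:
arm_command(delta_rot=[[0,0,0],[0,0,0],[0,0,0],[0,0,0],[0,0,0],[0,0,0],[0,0,0],[0,0,0],[0,0,0],[0,0,0],[0,0,0],[0,0,0]], delta_pos=[[-0.006,0,0],[-0.013,0,0],[-0.02,0,0],[-0.027,0,0],[-0.034,0,0],[-0.041,0,0],[-0.047,0,0],[-0.052,0,0],[-0.056,0,0],[-0.06,0,0],[-0.06,0,0],[-0.06,0,0]], gripper=[1,1,1,1,1,1,1,1,1,1,1,1])

```text
time: 12.2
position: [0.5362, -0.2486, 0.1034]
tool_rot: [0.144, 0.99, 0.0, -0.0]
ft_force: [-0.1, 0.2, -0.3]
grip_width: 0.027
grip_force: 24.9
```

```bash
python3 snap.py scene c8
python3 - <<'E'
from h import *
g=np.array(status.get_obs()['position']);u=np.array([.9588,-.284,0]);n=np.array([.284,.9588,0]);E=np.array([.594,-.264,0])
print('tip past',-(E-g-.081*u)@u,(E-g)@n)
a=cv2.imread('pics/c8.png')[170:250,150:230];b=viewer.camera('wrist')['pixels'][160:330,200:370]
cv2.imwrite('pics/m8.png',cv2.hconcat([cv2.resize(i,(400,400),interpolation=2) for i in(a,b)]))
E
```

```text
12.25 [ 0.5359 -0.2484  0.1034] [[-0.9583, 0.2857, -0.0007], [0.2857, 0.9583, 0.0005], [0.0008, 0.0002, -1.0]] 0.02685254752066942 [ 0.2 -0.2  0. ]
tip past 0.020864646727371258 0.0015646141301778665
```

View pics/m8.png

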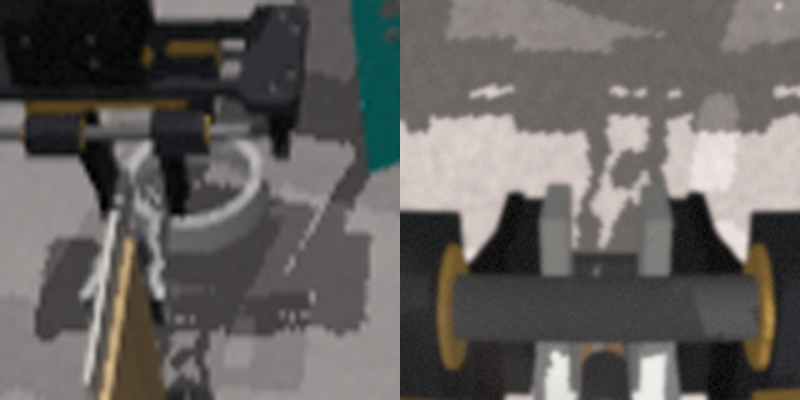

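The jaws straddle the card and board: the left jaw is outside the card at (92,290), the right one beyond the board at (155,270), and there is no contact force. Releasing.

Emit:
arm_command(delta_rot=[[0,0,0],[0,0,0],[0,0,0],[0,0,0],[0,0,0],[0,0,0],[0,0,0],[0,0,0],[0,0,0],[0,0,0],[0,0,0],[0,0,0]], delta_pos=[[0,0,0],[0,0,0],[0,0,0],[0,0,0],[0,0,0],[0,0,0],[0,0,0],[0,0,0],[0,0,0],[0,0,0],[0,0,0],[0,0,0]], gripper=[-1,-1,-1,-1,-1,-1,-1,-1,-1,-1,-1,-1])

```text
time: 13.3
position: [0.5362, -0.2486, 0.1036]
tool_rot: [0.144, 0.99, -0.0, 0.0]
ft_force: [-0.2, 0.3, -0.4]
grip_width: 0.0862
grip_force: 0.0
```

Emit:
arm_command(delta_rot=[[0,0,0],[0,0,0],[0,0,0],[0,0,0],[0,0,0],[0,0,0],[0,0,0],[0,0,0],[0,0,0],[0,0,0],[0,0,0],[0,0,0]], delta_pos=[[0,0,-0.005],[0,0,-0.015],[0,0,-0.03],[0,0,-0.05],[0,0,-0.075],[0,0,-0.1],[0,0,-0.13],[0.02,0,-0.15],[0.05,0,-0.15],[0.05,0,-0.15],[0.05,0,-0.15],[0.05,0,-0.15]], gripper=[-1,-1,-1,-1,-1,-1,-1,-1,-1,-1,-1,-1])

```text
time: 14.3
position: [0.4887, -0.2346, 0.2544]
tool_rot: [0.144, 0.99, -0.0, 0.001]
ft_force: [-0.2, -0.4, 0.2]
grip_width: 0.0871
grip_force: 0.0
```

```bash
python3 snap.py scene c9; python3 snap.py side s9
python3 - <<'E'
import cv2
a=cv2.imread('pics/c9.png')[180:300,130:250];b=cv2.imread('pics/s9.png')[110:230,310:430]
cv2.imwrite('pics/m9.png',cv2.hconcat([cv2.resize(i,(400,400),interpolation=2) for i in(a,b)]))
E
```

```text
14.35 [ 0.4891 -0.2348  0.2541] [[-0.9583, 0.2858, 0.0014], [0.2858, 0.9583, -0.0009], [-0.0016, -0.0005, -1.0]] 0.08705332050402304 [-0.1 -0.1 -0.6]
14.4 [ 0.4892 -0.2348  0.2538] [[-0.9583, 0.2857, 0.001], [0.2857, 0.9583, -0.0006], [-0.0011, -0.0003, -1.0]] 0.08714495300917138 [0.6 0.9 0.1]
```

View pics/m9.png

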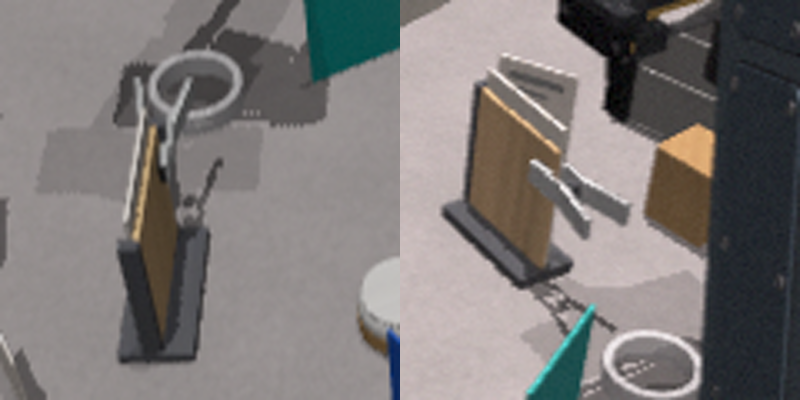

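The clip is biting over card and board at the open edge, at (550,175) in the side panel. It sticks out level and the card is still standing. Handing in.

```bash
python3 -c "
from rig import robot; print(robot.hand_in())"
```

```text
the job is handed in; nothing more can be done
None
```

The job is handed in at about 14 s on the robot's clock: the clip grips card and board at the open edge, tip about 21 mm in and 110 mm up, sticking out level. The card is still standing and nothing was seen disturbed. Hand-in returned no verdict.

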